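# Tip out a crate of doming punches over the bench stop

### The arm

A 6-joint arm with a two-finger parallel gripper is mounted at the origin on the work surface. World frame = base frame: x ahead of the robot, y to its left, z up, the work surface at z = 0. Lengths are in m, angles in rad, forces in N, time in s.
With the tool pointing down it reaches from about 0.375 to 0.9 m from the base axis. Payload 3.1 kg.
Tool frame: the origin (TCP) lies on the centre line of the jaws, within the pads' length; the fingertips stand 8 mm ahead of it and the grasp point (between the pads) lies 11 mm behind it; z points along the fingers, y is the line along which they close (so a half turn about z gives the same grasp; the last joint's range is limited). The gripper opens to 85 mm and grips with 20 to 120 N. Pads are 22 mm wide; open, the fingers measure 114 mm over their backs; the gripper's body (76 mm by 85 mm) begins 54 mm behind the grasp point. The pads swing forward as they close: fully open they stand 13 mm farther back than shut.
Start: joints at [-1.369, 0.527, 1.433, -0, 1.181, -0.178], TCP at [0.232, -0.58, 0.239] pointing down, gripper open.
Joint ranges: [-3.08, 3.08], [-0.75, 2.2], [0.22, 2.44], [-1.43, 4.57], [0, 2.65], [-2.85, 2.85]. Speed limits (rad/s): [2.79, 2.79, 3.14, 3.14, 3.14, 3.14].

### API

Orientations are given as a unit quaternion [x, y, z, w].
In Python, from station import * gives the robot as it stands.
- The arm moves only by the tool play_rows, never from a script. Its argument "rows" is a list of rows, each a list of 3 entries, a list of its own where there are three numbers: the turn, a rotation vector about the tool's x, y, z in degrees, then the shift along the tool's x, y, z in mm, then the closure, from 0 (fully open) to 1 (shut). In form: [[[ax, ay, az], [dx, dy, dz], jaw], ...]. A call has 1 to 12 rows; each row shifts and turns the commanded pose from where the row before left it, along the tool's axes as they then stand; what a row does not reach is not made up. A row lasts 1/12 s, in which the tool goes at most 41.7 mm and 7.16 degrees, less where a joint would pass 70% of its speed; a pose out of reach is approached as far as the arm can. A call with a gripper value outside its range is refused whole. The fingers move at their own pace and stop on an object; "grip_force" is the grip in N (left out, the last holds). Time passes only in rows, so rows that do not move let the fingers close. It gives the time, the measured TCP pose, the force, the opening and the grip force at its end, in the units of the state.
- sense(): the state, without advancing time (a new reading comes with each control period).
- snapshot(name): name is "side" or "top" or "wrist"; returns (picture, depth): 384x512x3 uint8, red, green, blue; 384x512 float32, m along the optical axis (not along the pixel's ray), 0 where there is no reading.
- get_calibration(name): a dict with "vfov" (degrees; the focal length in pixels is half the picture's height over the tangent of half this angle, whatever the lens; pixels are square), "cx", "cy" (the principal point, pixels), "xyz" and "attitude" of the camera in the world. Camera axes: x right, y down, z forward; pixel columns grow to the right and rows downward; lengths in m; the calibration is good to about 2 mm. A picture is of the moment at which its call begins: read the wrist's pose just before it. get_calibration takes no time and is no camera call; for the wrist camera it gives the pose at the moment of the call.
- sign_off(): hands the job in; it is judged then, once.
The state is a dict: "t": time; "q": joint angles; "qd": joint speeds; "tau": joint torques, N m; "tcp_pos": TCP position; "tool_rot": TCP orientation; "force": force on the tool from outside, world axes, zero at the start; "ft_torque": the same for the moment, N m; "finger_gap": opening from 0.0 (shut) to 1.0 (fully open); "gripper_force": force on a finger pad.
Only numpy, scipy, OpenCV 4.12 (cv2) and the standard library are available. Lean on these libraries where they do the work, as an engineer would, in place of code of your own. Each camera call takes 0.05 s, during which the arm holds its last target. There are 200 camera calls.

### The job

Slide the plywood crate, upright, along its platform gently until you feel it press against the steel stop bar, then tip it forward over the bar by its handle until its front wall rests on the bar and the tray's near wall and all three punches roll out into the tray. Let the bar do the turning: do not pick the crate up, and lay it down slowly instead of letting it fall. Leave it lying there, mouth to the tray, and do not disturb the jar, the hammer or the steel block.

Things in the scene. Friction and masses are not known exactly. Their poses are not given: they have to be found in the camera images.
- rest: Fixed tip-out rest: a pale wooden platform 190 mm wide (y), top 30 mm above the bench, x -195 to +40 mm, then an aluminium tray, inside x 78 to 254 mm, 218 mm wide, floor 5 mm above the bench; near wall (6 mm, centred at x = 75) and sides 24 mm high, far wall 45. Origin: bench level, on the centre line; +x is the tipping direction, platform to tray; z up.
- stop: Adjustable stop on the platform: steel tracks along both sides and, clamped firmly across them square to x, a dark steel bar 180 mm long (y), 12 mm thick, 12 mm high. Origin: platform top at the rest's x = 0, axes as the rest. The bar's near face is clamped anywhere from 15 mm before to 15 mm beyond this origin: not reported, to be felt or seen. The crate tips about the bar's top near edge.
- crate: Loose open plywood crate, 100 (x) by 120 (y) by 120 mm high, walls and floor 6 mm, on the platform short of the bar, up to 0.12 rad off square; 0.2 to 0.4 kg, plus 0.36 kg of punches. Origin: centre of its underside; x forward to the bar, z out of the mouth. Fully tipped it has turned 101 to 107 degrees about y, its lower front edge swung back 12 mm and up 15 mm behind the bar.
- handle (a point): Centre of the crate's handle: a level dark wooden cross-bar along the crate's y, 16 mm diameter, 40 mm long, on a 10 mm steel stem; 82 mm behind the crate's origin, 85 mm above its underside, 32 mm clear of the near wall. Gripped on its two flat ends (40 mm apart along y) it pivots between the fingers as the crate tips. Axes as the crate.
- toe (a point): Middle of the crate's lower front edge (50 mm ahead of the origin, on the underside); this edge meets the stop bar.
- punch0: Loose round steel punch with one domed end, 22 mm in diameter, 84 mm long along its y, 120 g, lying across the crate; origin on its axis at mid-length.
- punch1: Loose round steel punch with one domed end, 22 mm in diameter, 84 mm long along its y, 120 g, lying across the crate; origin on its axis at mid-length.
- punch2: Loose round steel punch with one domed end, 22 mm in diameter, 84 mm long along its y, 120 g, lying across the crate; origin on its axis at mid-length.
- jar: Bystander: glass jar with a cork lid, 64 mm diameter, 85 mm high, beside the rest; origin at the centre of its underside.
- mallet: Bystander: hammer, 200 mm long, lying on the bench beside the platform.
- bench_block: Bystander: square steel block 75 x 75 x 22 mm lying beside the rest; origin at the centre of its underside.

How it is judged:
By the outcome, as a careful person would: the job done as asked, in the order asked, and still so for the second after the job is handed in, with the robot touching nothing.
It also fails if it takes over 66 s, if anything falls off the work surface, if the arm or the gripper's body presses on something with over 40 N, if the wrist force passes 120 N, or if a joint passes its speed limit or range.

## Working session

There is one attempt and no reset: what is moved stays moved. The work goes in short steps, Python scripts to look and compute and a tool call to move; the robot and the scene stay as the last step left them, time stands still between calls to the robot, and variables do not carry over. Pictures are saved under pics/ and viewed, at most 10 in all, crops included, and the job is handed in when it is done.

Besides the shell and the picture viewer there is one more tool, called after "Request:" by a JSON object that holds its "op" and its "data". play_rows: Moves the arm, as the interface text tells. Its arguments: {"type":"object","properties":{"rows":{"type":"array","items":{"type":"array"}},"grip_force":{"type":"number"}},"required":["rows"]}

```bash
ls; mkdir -p pics
cat > h.py <<'E'
from station import *
import numpy as np, cv2
from scipy.spatial.transform import Rotation as R
def cam(name):
    c=get_calibration(name); f=192/np.tan(np.radians(c['vfov'])/2)
    a=np.array(c['attitude'],float)
    M=R.from_quat(a).as_matrix() if a.size==4 else a.reshape(3,3)
    return f,c['cx'],c['cy'],np.array(c['xyz']),M
def cloud(name):
    k=cam(name); p,d=snapshot(name); f,cx,cy,t,M=k
    v,u=np.mgrid[:384,:512]
    P=np.stack([(u-cx)/f*d,(v-cy)/f*d,d],-1)@M.T+t
    P[d==0]=np.nan
    return p,d,P
E
python3 - <<'E'
from h import *
print(sense())
for n in ['side','top']:
    print(n,get_calibration(n))
    p,d,P=cloud(n); cv2.imwrite(f'pics/{n}0.png',p[:,:,::-1]); np.savez(f'{n}0.npz',p=p,P=P)
E
```

```text
pics
{'t': 0.0, 'q': array([-1.36847588e+00,  5.28463134e-01,  1.43391003e+00,  2.72324819e-05,
        1.18141642e+00, -1.78488091e-01]), 'qd': array([-3.09635094e-04, -1.18171017e-05,  3.59947069e-04, -1.99356248e-04,
       -5.83562949e-04, -1.16484346e-06]), 'tau': array([-2.20745687e-04, -4.42353773e+01, -1.78025401e+01, -8.77874345e-05,
        8.18500790e-03, -5.18425782e-07]), 'tcp_pos': array([ 0.23219138, -0.57950809,  0.23833302]), 'tool_rot': array([ 9.81928194e-01,  1.89250668e-01, -4.98733835e-07, -1.09853326e-03]), 'force': array([-0.42931885, -0.18032631, -0.26382404]), 'ft_torque': array([0.03730706, 0.0088237 , 0.04480376]), 'gripper_force': 0.0, 'finger_gap': 1.00036793332947}
side {'vfov': 55.87005266319127, 'cx': 259.61357445824433, 'cy': 191.4194706381843, 'xyz': array([0.48853707, 0.56472094, 0.73776322]), 'attitude': array([-0.09495986,  0.93457103, -0.3413584 ,  0.0321568 ])}
top {'vfov': 56.35585904187711, 'cx': 257.63108735609507, 'cy': 190.77709621518724, 'xyz': array([0.45411154, 0.03323544, 0.81729795]), 'attitude': array([-0.69939109,  0.70802956, -0.06294164,  0.07473017])}
```

View pics/top0.png

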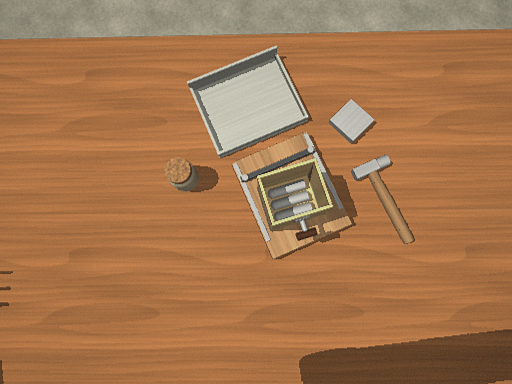

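View pics/side0.png

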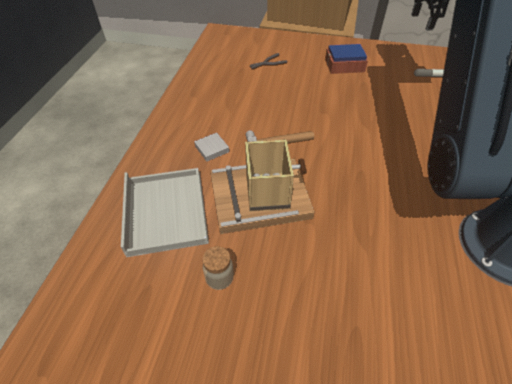

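The top view shows the tray (190–310, 50–155), the dark bar near (277,160), the crate rim around (258–332, 160–222), the handle at about (306,234), the jar at (180,172), the block at (352,121) and the hammer at (385,195). The side view agrees. Next I'll measure poses from the depth.

```bash
cat > m.py <<'E'
from h import *
def rect(Q):
    r=cv2.minAreaRect((Q[:,:2]*1000).astype(np.float32)); return [np.round(x,1) for x in r]
for n in ['top','side']:
    z=np.load(n+'0.npz'); p=z['p'].astype(int); P=z['P']; Z=P[...,2]
    hsv=cv2.cvtColor(z['p'],cv2.COLOR_RGB2HSV)
    roi=(P[...,0]>0.3)&(P[...,0]<0.85)&(abs(P[...,1])<0.2)
    rim=roi&(abs(Z-.15)<.005)
    print(n,'rim',rim.sum(),rect(P[rim]),np.median(Z[rim]))
    dark=(p.max(-1)<90)&roi
    h=dark&(Z>.108)&(Z<.13)
    c,l,s,ce=cv2.connectedComponentsWithStats(h.astype(np.uint8))
    for i in range(1,c):
        if s[i,4]>8: Q=P[l==i]; print(' handle',s[i,4],ce[i].round(),rect(Q),np.nanmean(Q,0).round(4),np.percentile(Q[:,2],[5,95]).round(4))
    b=dark&(Z>.036)&(Z<.05)
    c,l,s,ce=cv2.connectedComponentsWithStats(b.astype(np.uint8))
    for i in range(1,c):
        if s[i,4]>25: Q=P[l==i]; print(' bar',s[i,4],ce[i].round(),rect(Q),np.median(Q[:,2]).round(4))
    pl=roi&(Z>.024)&(Z<.036)
    c,l,s,ce=cv2.connectedComponentsWithStats(pl.astype(np.uint8))
    for i in range(1,c):
        if s[i,4]>100: Q=P[l==i]; print(' plat',s[i,4],ce[i].round(),rect(Q),np.median(Q[:,2]).round(4))
    t=roi&(Z>.003)&(Z<.05)&(hsv[...,1]<60)
    c,l,s,ce=cv2.connectedComponentsWithStats(t.astype(np.uint8))
    for i in range(1,c):
        if s[i,4]>200: Q=P[l==i]; print(' grey',s[i,4],ce[i].round(),rect(Q),np.median(Q[:,2]).round(4))
E
python3 m.py
```

```text
top rim 738 [array([585.9, -25.2]), array([100.6, 119.9]), np.float64(16.6)] 0.14976204600779924
 handle 131 [306. 234.] [array([506.7, -48.7]), array([14. , 39.9]), np.float64(15.3)] [ 0.5063 -0.0484  0.1212] [0.1172 0.1243]
 bar 222 [279. 163.] [array([668.3,   0.7]), array([ 10.9, 147.2]), np.float64(23.1)] 0.0417
 plat 4361 [289. 196.] [array([606.2, -26.9]), array([235.7, 191.1]), np.float64(22.9)] 0.0302
 plat 130 [360. 170.] [array([ 655.2, -188.6]), array([24.5, 34.1]), np.float64(25.7)] 0.0259
 grey 4247 [248. 119.] [array([816.4,  61.9]), array([165. , 230.4]), np.float64(22.5)] 0.0055
 grey 899 [348. 121.] [array([ 779.3, -176.4]), array([73.5, 75.3]), np.float64(44.4)] 0.022
 grey 1182 [283. 179.] [array([621.1, -21. ]), array([189.6, 188.6]), np.float64(23.1)] 0.033
side rim 455 [array([585.5, -23.1]), array([100.4, 125.4]), np.float64(16.9)] 0.14957598562103713
 handle 56 [302. 167.] [array([508.2, -44.8]), array([10.7, 36.2]), np.float64(20.5)] [ 0.5063 -0.04    0.1204] [0.1127 0.124 ]
 bar 54 [231. 184.] [array([678.5, -20.7]), array([ 7.6, 92.8]), np.float64(23.5)] 0.0423
 bar 98 [270. 207.] [array([568.3,  35. ]), array([95.3,  4.1]), np.float64(16.1)] 0.0434
 plat 2885 [253. 199.] [array([604.9, -23.8]), array([234.7, 191.1]), np.float64(22.9)] 0.0301
 grey 518 [211. 147.] [array([ 779. , -173.1]), array([75.2, 75. ]), np.float64(43.4)] 0.0217
 grey 596 [245. 202.] [array([621.7, -18.4]), array([188.7, 188.5]), np.float64(23.4)] 0.033
 grey 3507 [178. 216.] [array([816.4,  64.3]), array([163.4, 233.4]), np.float64(22.9)] 0.0057
```

Request:
{"op": "play_rows", "data": {"rows": [[[0,0,0],[22.6,-19.6,0],0],[[0,0,0],[22.6,-19.6,0],0],[[0,0,0],[22.6,-19.6,0],0],[[0,0,0],[22.6,-19.6,0],0],[[0,0,0],[22.6,-19.6,0],0],[[0,0,0],[22.6,-19.6,0],0],[[0,0,0],[22.6,-19.6,0],0],[[0,0,0],[22.6,-19.6,0],0],[[0,0,0],[22.6,-19.6,0],0],[[0,0,0],[22.6,-19.6,0],0]], "grip_force": 30}}

```text
t: 0.93
tcp_pos: [0.3695, -0.3127, 0.2391]
tool_rot: [0.982, 0.189, -0.0, -0.0]
force: [0.1, -0.6, 0.2]
finger_gap: 1.001
gripper_force: 0.0
```

Request:
{"op": "play_rows", "data": {"rows": [[[0,0,0],[22.6,-19.6,0],0],[[0,0,0],[22.6,-19.6,0],0],[[0,0,0],[22.6,-19.6,0],0],[[0,0,0],[22.6,-19.6,0],0],[[0,0,0],[22.6,-19.6,0],0],[[0,0,0],[22.6,-19.6,0],0],[[0,0,0],[22.6,-19.6,0],0],[[0,0,0],[20,-17.5,0],0],[[0,0,0],[14,-12,0],0],[[0,0,5],[6,-5,0],0],[[0,0,0],[0,0,0],0],[[0,0,0],[0,0,0],0]]}}

```text
t: 1.93
tcp_pos: [0.4892, -0.0808, 0.239]
tool_rot: [0.989, 0.148, -0.0, -0.0]
force: [-0.4, -0.5, -0.1]
finger_gap: 0.999
gripper_force: 0.0
```

```bash
cat > rel.py <<'E'
import sys; from h import *
# usage: rel.py X Y Z yaw (mm,deg) -> move in tool axes
s=sense(); r=R.from_quat(s['tool_rot']); T=s['tcp_pos']*1000
xa=r.apply([1,0,0]); print('t',round(s['t'],2),'tcp',T.round(1),'yaw',np.degrees(np.arctan2(xa[1],xa[0])).round(2),'zaxis',r.apply([0,0,1]).round(3),'F',s['force'].round(1),'gap',round(s['finger_gap'],3),'q',s['q'].round(2))
g=np.array(list(map(float,sys.argv[1:4])))
print('shift',r.inv().apply(g-T).round(1))
E
python3 rel.py 507.4 -48.3 104
```

```text
t 1.93 tcp [489.2 -80.8 239. ] yaw 17.01 zaxis [-0.001 -0.    -1.   ] F [-0.4 -0.5 -0.1] gap 0.999 q [-0.39  0.36  1.75 -0.    1.04  0.88]
shift [ 27.  -25.8 135. ]
```

Request:
{"op": "play_rows", "data": {"rows": [[[0,0,0],[13.5,-13,0],0],[[0,0,0],[13.5,-13,0],0],[[0,0,0],[0,0,15],0],[[0,0,0],[0,0,20],0],[[0,0,0],[0,0,20],0],[[0,0,0],[0,0,15],0],[[0,0,0],[0,0,10],0],[[0,0,0],[0,0,0],0]]}}

```text
t: 2.6
tcp_pos: [0.5062, -0.049, 0.1574]
tool_rot: [0.989, 0.146, -0.002, -0.001]
force: [-0.8, -0.5, -0.5]
finger_gap: 1.003
gripper_force: 0.0
```

```bash
python3 rel.py 507.4 -48.3 104
python3 - <<'E'
from h import *
p,d,P=cloud('top'); cv2.imwrite('pics/top1.png',cv2.resize(p[130:260,220:380,::-1],None,fx=4,fy=4))
E
```

```text
t 2.6 tcp [506.2 -49.  157.4] yaw 16.8 zaxis [-0.005  0.001 -1.   ] F [-0.8 -0.5 -0.5] gap 1.003 q [-0.32  0.5   1.8  -0.    0.85  0.96]
shift [ 1.6 -0.1 53.4]
```

View pics/top1.png

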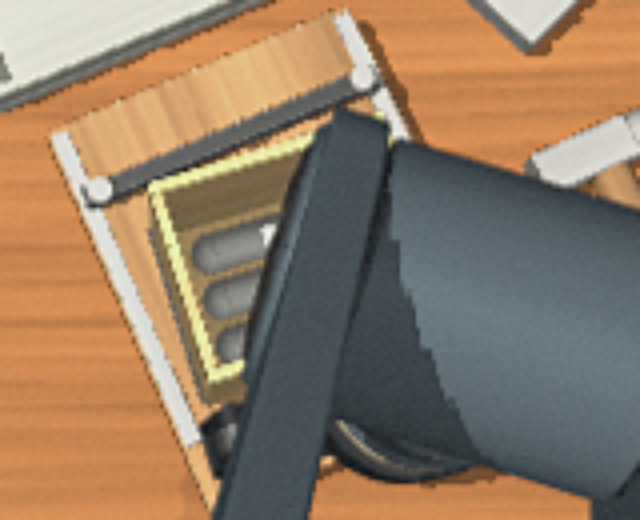

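The crop shows the gripper over the handle, with its left finger at about (220,440). The crate rim is clear, and the bar runs from (100,195) to (360,80). I'll go down and grip.

Request:
{"op": "play_rows", "data": {"rows": [[[0,0,0],[1,0,10],0],[[0,0,0],[0,0,12],0],[[0,0,0],[0,0,12],0],[[0,0,0],[0,0,11],0],[[0,0,0],[0,0,7],0],[[0,0,0],[0,0,0],0],[[0,0,0],[0,0,0],0.3],[[0,0,0],[0,0,0],0.4],[[0,0,0],[0,0,0],0.45],[[0,0,0],[0,0,0],0.5],[[0,0,0],[0,0,0],0.55]]}}

```text
t: 3.57
tcp_pos: [0.5091, -0.0483, 0.1081]
tool_rot: [0.989, 0.146, 0.001, 0.0]
force: [-0.8, -0.2, 3.2]
finger_gap: 0.465
gripper_force: 30.0
```

Request:
{"op": "play_rows", "data": {"rows": [[[0,0,0],[0,0,0],0.6],[[0,0,0],[0,0,0],0.7],[[0,0,0],[0,0,0],0.8],[[0,0,0],[0,0,0],1],[[0,0,0],[0,0,0],1],[[0,0,0],[0,0,0],1]]}}

```text
t: 4.07
tcp_pos: [0.5091, -0.0483, 0.108]
tool_rot: [0.989, 0.146, 0.001, 0.0]
force: [-0.3, 0.9, 5.4]
finger_gap: 0.458
gripper_force: 30.3
```

```bash
python3 rel.py 507.4 -48.3 104
python3 - <<'E'
from h import *
p,d,P=cloud('side'); cv2.imwrite('pics/side1.png',cv2.resize(p[110:240,200:360,::-1],None,fx=4,fy=4))
E
```

```text
t 4.07 tcp [509.1 -48.3 108. ] yaw 16.82 zaxis [ 0.001 -0.    -1.   ] F [-0.3  0.9  5.4] gap 0.458 q [-0.31  0.58  1.83  0.    0.73  0.96]
shift [-1.7 -0.5  4. ]
```

View pics/side1.png

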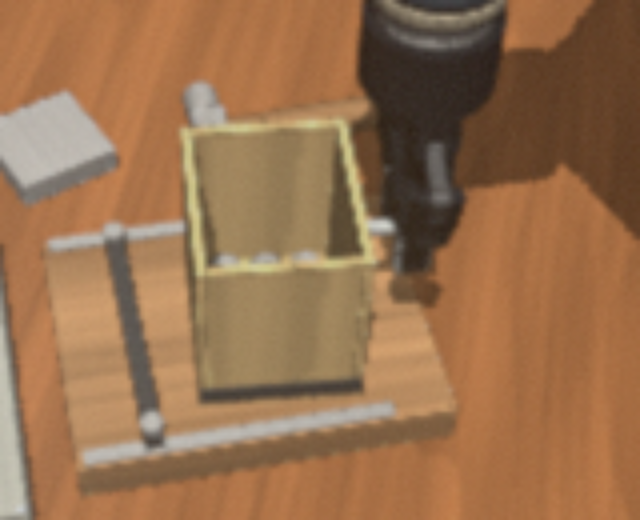

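The side crop shows the fingers closed on the handle at about (415,230) and the crate upright, about 30 mm short of the bar. I'll ease off the downward load, then slide, squaring and centring the crate on the way.

Request:
{"op": "play_rows", "data": {"rows": [[[0,0,0],[0,0,-1],1],[[0,0,0],[0,0,-1],1],[[0,0,-0.25],[0.9,0.6,0],1],[[0,0,-0.25],[0.9,0.6,0],1],[[0,0,-0.25],[0.9,0.6,0],1],[[0,0,-0.25],[0.9,0.6,0],1],[[0,0,-0.25],[0.9,0.6,0],1],[[0,0,-0.25],[0.9,0.6,0],1],[[0,0,-0.25],[0.9,0.6,0],1],[[0,0,-0.25],[0.9,0.6,0],1],[[0,0,-0.25],[0.9,0.6,0],1],[[0,0,-0.25],[0.9,0.6,0],1]]}}

```text
t: 5.12
tcp_pos: [0.5192, -0.0511, 0.1093]
tool_rot: [0.986, 0.168, -0.0, -0.0]
force: [-3.0, -1.3, -1.2]
finger_gap: 0.459
gripper_force: 30.8
```

Request:
{"op": "play_rows", "data": {"rows": [[[0,0,-0.25],[0.9,0.6,0],1],[[0,0,-0.25],[0.9,0.6,0],1],[[0,0,-0.25],[0.9,0.6,0],1],[[0,0,-0.25],[0.9,0.6,0],1],[[0,0,-0.25],[0.9,0.6,0],1],[[0,0,-0.25],[0.9,0.6,0],1],[[0,0,-0.25],[0.9,0.6,0],1],[[0,0,-0.25],[0.9,0.6,0],1],[[0,0,-0.25],[0.9,0.6,0],1],[[0,0,-0.25],[0.9,0.6,0],1],[[0,0,-0.25],[0.9,0.6,0],1],[[0,0,-0.25],[0.9,0.6,0],1]]}}

```text
t: 6.12
tcp_pos: [0.5319, -0.0541, 0.1093]
tool_rot: [0.981, 0.194, 0.0, 0.0]
force: [-1.9, -0.6, -2.0]
finger_gap: 0.457
gripper_force: 30.8
```

```bash
cat >> rel.py <<'E'
e=np.array([.921,.389]); n=np.array([-.389,.921]); D=T[:2]-[676.9,4.6]
F=s['force']; print('rest x,y',(D@e).round(1),(D@n).round(1),'gz',(T[2]+11).round(1),'F along',(F[:2]@e).round(2),(F[:2]@n).round(2),'M',s['ft_torque'].round(2),'grip',s['gripper_force'])
E
cat > look.py <<'E'
from m import *
E
python3 rel.py 0 0 0
python3 - <<'E'
from h import *
for n in ['top','side']:
    p,d,P=cloud(n); Z=P[...,2]; hsv=cv2.cvtColor(p,cv2.COLOR_RGB2HSV)
    k=(abs(Z-.15)<.006)&(P[...,0]>.5)&(P[...,0]<.75)&(abs(P[...,1])<.15)&(hsv[...,1]>60)
    Q=P[k][:,:2]*1000; print(n,k.sum(),[np.round(v,1) for v in cv2.minAreaRect(Q.astype(np.float32))])
E
```

```text
t 6.12 tcp [531.9 -54.1 109.3] yaw 22.34 zaxis [ 0. -0. -1.] F [-1.9 -0.6 -2. ] gap 0.457 q [-0.31  0.6   1.77 -0.    0.77  0.87]
shift [-471.4 -252.2  109.3]
rest x,y -156.4 2.3 gz 120.3 F along -2.01 0.23 M [-0.18  0.4  -0.02] grip 30.792782306671143
top 362 [array([605.9, -23.4]), array([100.3, 118.9]), np.float64(22.4)]
side 540 [array([588.3, -30.2]), array([139.9, 123. ]), np.float64(22.7)]
```

Request:
{"op": "play_rows", "data": {"rows": [[[0,0,-0.25],[0.8,0,0],1],[[0,0,-0.25],[0.8,0,0],1],[[0,0,0],[0.8,0,0],1],[[0,0,0],[0.8,0,0],1],[[0,0,0],[0.8,0,0],1],[[0,0,0],[0.8,0,0],1],[[0,0,0],[0.8,0,0],1],[[0,0,0],[0.8,0,0],1]]}}

```text
t: 6.88
tcp_pos: [0.5376, -0.0514, 0.1093]
tool_rot: [0.98, 0.198, -0.0, -0.0]
force: [-1.9, -1.5, -1.1]
finger_gap: 0.46
gripper_force: 30.8
```

Request:
{"op": "play_rows", "data": {"rows": [[[0,0,0],[0.5,0,0],1],[[0,0,0],[0.5,0,0],1],[[0,0,0],[0.5,0,0],1],[[0,0,0],[0.5,0,0],1]]}}

```text
t: 7.22
tcp_pos: [0.5395, -0.0507, 0.1093]
tool_rot: [0.98, 0.198, -0.0, -0.0]
force: [-2.5, -0.9, -1.1]
finger_gap: 0.464
gripper_force: 30.8
```

Request:
{"op": "play_rows", "data": {"rows": [[[0,0,0],[0.5,0,0],1],[[0,0,0],[0.5,0,0],1],[[0,0,0],[0.5,0,0],1],[[0,0,0],[0.5,0,0],1]]}}

```text
t: 7.55
tcp_pos: [0.5414, -0.05, 0.1093]
tool_rot: [0.98, 0.198, -0.0, -0.0]
force: [-2.2, -0.6, -0.4]
finger_gap: 0.457
gripper_force: 30.8
```

```bash
python3 rel.py 0 0 0
```

```text
t 7.55 tcp [541.4 -50.  109.3] yaw 22.82 zaxis [-0.  0. -1.] F [-2.2 -0.6 -0.4] gap 0.457 q [-0.3   0.61  1.75  0.    0.78  0.87]
shift [-479.6 -256.   109.4]
rest x,y -146.0 2.4 gz 120.3 F along -2.26 0.35 M [-0.15  0.44  0.04] grip 30.797317028045654
```

Request:
{"op": "play_rows", "data": {"rows": [[[0,0,0],[0.4,0,0],1],[[0,0,0],[0.4,0,0],1],[[0,0,0],[0.4,0,0],1],[[0,0,0],[0.4,0,0],1]]}}

```text
t: 7.88
tcp_pos: [0.5429, -0.0494, 0.1093]
tool_rot: [0.98, 0.198, -0.0, 0.0]
force: [-2.0, -0.7, -1.4]
finger_gap: 0.457
gripper_force: 30.8
```

Request:
{"op": "play_rows", "data": {"rows": [[[0,0,0],[0.4,0,0],1],[[0,0,0],[0.4,0,0],1],[[0,0,0],[0.4,0,0],1],[[0,0,0],[0,0,0],1]]}}

```text
t: 8.22
tcp_pos: [0.5438, -0.049, 0.1093]
tool_rot: [0.98, 0.198, -0.0, 0.0]
force: [-3.2, -1.6, -0.7]
finger_gap: 0.463
gripper_force: 30.9
```

Request:
{"op": "play_rows", "data": {"rows": [[[0,0,0],[0.4,0,0],1],[[0,0,0],[0.4,0,0],1],[[0,0,0],[0.4,0,0],1],[[0,0,0],[0,0,0],1]]}}

```text
t: 8.55
tcp_pos: [0.5438, -0.0489, 0.1094]
tool_rot: [0.98, 0.198, -0.001, 0.0]
force: [-5.6, -4.1, 1.0]
finger_gap: 0.458
gripper_force: 31.1
```

```bash
python3 rel.py 0 0 0
python3 - <<'E'
from h import *
p,d,P=cloud('top'); Z=P[...,2]; hsv=cv2.cvtColor(p,cv2.COLOR_RGB2HSV)
k=(abs(Z-.15)<.006)&(P[...,0]>.5)&(P[...,0]<.75)&(abs(P[...,1])<.15)&(hsv[...,1]>60)
Q=P[k]*1000; r=cv2.minAreaRect(Q[:,:2].astype(np.float32)); print([np.round(v,1) for v in r]); D=np.array(r[0])-[676.9,4.6]; print(D@[.921,.389],D@[-.389,.921])
A=np.c_[Q[:,:2]@[.921,.389],np.ones(len(Q))]; print('tilt deg',np.degrees(np.linalg.lstsq(A,Q[:,2],rcond=None)[0][0]))
E
```

```text
t 8.55 tcp [543.8 -48.9 109.4] yaw 22.85 zaxis [-0.003 -0.001 -1.   ] F [-5.6 -4.1  1. ] gap 0.458 q [-0.29  0.61  1.74 -0.    0.79  0.88]
shift [-481.9 -256.2  110.8]
rest x,y -143.4 2.4 gz 120.4 F along -6.79 -1.59 M [-0.74  0.94 -0.03] grip 31.070873737335205
[array([617.7, -17.5]), array([100.3, 118.7]), np.float64(22.9)]
-63.103471371459946 2.6455022735595577
tilt deg -0.5855527562607861
```

Run:
```python
import numpy as np
k=149.3/150.8
th=np.radians(np.arange(0,106,4)); x=k*(-132*np.cos(th)+73*np.sin(th)); z=k*(132*np.sin(th)+73*np.cos(th))
for i in range(26): print(4*i,'->',4*i+4,'per deg dx %.2f dz %.2f'%((x[i+1]-x[i])/4,-(z[i+1]-z[i])/4),'end rest x %.1f tcp z %.1f'%(-143.4+x[i+1]-x[0],109.4+z[i+1]-z[0]))
```

```text
0 -> 4 per deg dx 1.34 dz -2.24 end rest x -138.0 tcp z 118.3
4 -> 8 per deg dx 1.49 dz -2.14 end rest x -132.1 tcp z 126.9
8 -> 12 per deg dx 1.64 dz -2.03 end rest x -125.5 tcp z 135.0
12 -> 16 per deg dx 1.78 dz -1.91 end rest x -118.4 tcp z 142.6
16 -> 20 per deg dx 1.90 dz -1.78 end rest x -110.8 tcp z 149.7
20 -> 24 per deg dx 2.02 dz -1.64 end rest x -102.7 tcp z 156.3
24 -> 28 per deg dx 2.13 dz -1.50 end rest x -94.2 tcp z 162.3
28 -> 32 per deg dx 2.23 dz -1.34 end rest x -85.2 tcp z 167.7
32 -> 36 per deg dx 2.32 dz -1.19 end rest x -76.0 tcp z 172.4
36 -> 40 per deg dx 2.40 dz -1.02 end rest x -66.4 tcp z 176.5
40 -> 44 per deg dx 2.46 dz -0.85 end rest x -56.5 tcp z 179.9
44 -> 48 per deg dx 2.52 dz -0.68 end rest x -46.4 tcp z 182.6
48 -> 52 per deg dx 2.56 dz -0.50 end rest x -36.2 tcp z 184.6
52 -> 56 per deg dx 2.59 dz -0.32 end rest x -25.9 tcp z 185.9
56 -> 60 per deg dx 2.60 dz -0.14 end rest x -15.5 tcp z 186.4
60 -> 64 per deg dx 2.61 dz 0.04 end rest x -5.0 tcp z 186.3
64 -> 68 per deg dx 2.60 dz 0.22 end rest x 5.3 tcp z 185.4
68 -> 72 per deg dx 2.57 dz 0.41 end rest x 15.6 tcp z 183.8
72 -> 76 per deg dx 2.54 dz 0.58 end rest x 25.8 tcp z 181.4
76 -> 80 per deg dx 2.49 dz 0.76 end rest x 35.8 tcp z 178.4
80 -> 84 per deg dx 2.43 dz 0.93 end rest x 45.5 tcp z 174.7
84 -> 88 per deg dx 2.36 dz 1.10 end rest x 55.0 tcp z 170.3
88 -> 92 per deg dx 2.28 dz 1.26 end rest x 64.1 tcp z 165.2
92 -> 96 per deg dx 2.19 dz 1.42 end rest x 72.8 tcp z 159.5
96 -> 100 per deg dx 2.08 dz 1.57 end rest x 81.2 tcp z 153.3
100 -> 104 per deg dx 1.97 dz 1.71 end rest x 89.0 tcp z 146.4
```

Request:
{"op": "play_rows", "data": {"rows": [[[0,0,0],[0.7,0,-1.1],1],[[0,0,0],[0.7,0,-1.1],1],[[0,0,0],[1.3,0,-2.2],1],[[0,0,0],[1.3,0,-2.2],1],[[0,0,0],[1.4,0,-2.2],1],[[0,0,0],[1.5,0,-2.2],1],[[0,0,0],[1.5,0,-2.1],1],[[0,0,0],[1.5,0,-2.1],1],[[0,0,0],[1.5,0,-2.1],1]]}}

```text
t: 9.35
tcp_pos: [0.5557, -0.0439, 0.1268]
tool_rot: [0.98, 0.198, 0.0, -0.0]
force: [-3.3, -1.5, -1.6]
finger_gap: 0.459
gripper_force: 30.8
```

```bash
cat > chk.py <<'E'
import sys; sys.argv+=['0']*3
import rel
from h import *
p,d,P=cloud('side'); cv2.imwrite('pics/s_last.png',cv2.resize(p[110:270,100:330,::-1],None,fx=3,fy=3))
p,d,P=cloud('top'); cv2.imwrite('pics/t_last.png',cv2.resize(p[40:260,170:400,::-1],None,fx=2.5,fy=2.5))
E
python3 chk.py
```

```text
t 9.35 tcp [555.7 -43.9 126.8] yaw 22.81 zaxis [ 0.  0. -1.] F [-3.3 -1.5 -1.6] gap 0.459 q [-0.28  0.59  1.7   0.    0.84  0.89]
shift [-495.3 -255.9  126.8]
rest x,y -130.4 2.5 gz 137.8 F along -3.61 -0.11 M [-0.37  0.77 -0.06] grip 30.831942558288574
```

View pics/s_last.png

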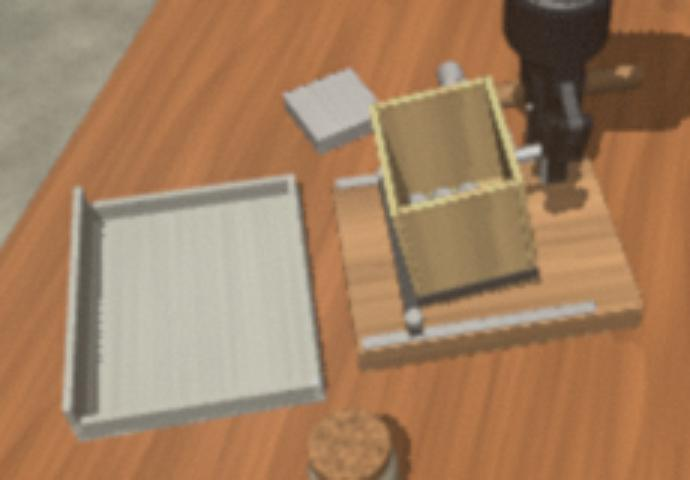

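The crate has tilted about 8°, and its toe is against the bar near (410,290). I'll continue along the arc.

Request:
{"op": "play_rows", "data": {"rows": [[[0,0,0],[1.5,0,-2.1],1],[[0,0,0],[1.6,0,-2.0],1],[[0,0,0],[1.6,0,-2.0],1],[[0,0,0],[1.7,0,-2.0],1],[[0,0,0],[1.7,0,-2.0],1],[[0,0,0],[1.8,0,-1.9],1],[[0,0,0],[1.8,0,-1.9],1],[[0,0,0],[1.8,0,-1.9],1],[[0,0,0],[1.9,0,-1.8],1],[[0,0,0],[1.9,0,-1.8],1],[[0,0,0],[1.9,0,-1.8],1],[[0,0,0],[1.9,0,-1.7],1]]}}

```text
t: 10.45
tcp_pos: [0.5752, -0.0358, 0.1496]
tool_rot: [0.98, 0.198, -0.0, -0.0]
force: [0.0, 0.7, -5.7]
finger_gap: 0.46
gripper_force: 30.7
```

Request:
{"op": "play_rows", "data": {"rows": [[[0,0,0],[2.0,0,-1.7],1],[[0,0,0],[2.0,0,-1.7],1],[[0,0,0],[2.0,0,-1.6],1],[[0,0,0],[2.1,0,-1.6],1],[[0,0,0],[2.1,0,-1.5],1],[[0,0,0],[2.1,0,-1.5],1],[[0,0,0],[2.1,0,-1.5],1],[[0,0,0],[2.2,0,-1.4],1],[[0,0,0],[2.2,0,-1.4],1],[[0,0,0],[2.2,0,-1.4],1],[[0,0,0],[2.2,0,-1.3],1],[[0,0,0],[2.2,0,-1.3],1]]}}

```text
t: 11.45
tcp_pos: [0.5985, -0.0259, 0.1674]
tool_rot: [0.98, 0.198, -0.0, -0.0]
force: [-0.1, 0.4, -6.1]
finger_gap: 0.46
gripper_force: 30.8
```

```bash
python3 rel.py 0 0 0
```

```text
t 11.45 tcp [598.5 -25.9 167.4] yaw 22.82 zaxis [-0.  0. -1.] F [-0.1  0.4 -6.1] gap 0.46 q [-0.23  0.58  1.57 -0.    0.99  0.94]
shift [-541.5 -255.9  167.7]
rest x,y -84.1 2.4 gz 178.4 F along 0.05 0.39 M [-0.05  0.18 -0.01] grip 30.842227935791016
```

The load at the wrist is close to the crate's full weight with no horizontal push, so the toe may be losing contact with the bar. I'll look before going on.

Run:
```python
from h import *
p,d,P=cloud('side'); np.savez('side2.npz',p=p,P=P); cv2.imwrite('pics/s2.png',cv2.resize(p[130:230,190:320,::-1],None,fx=6,fy=6))
hsv=cv2.cvtColor(p,cv2.COLOR_RGB2HSV)
# left(+y) outer side wall of the crate: points in rest frame
Q=P*1000-[676.9,4.6,0]; X=Q[...,0]*.921+Q[...,1]*.389; Y=-Q[...,0]*.389+Q[...,1]*.921; Z=Q[...,2]
k=(abs(Y-62)<5)&(Z>36)&(X>-150)&(X<110)&(p.max(-1)<235)&(hsv[...,1]>60)
pts=np.c_[X[k],Z[k]].astype(np.float32); r=cv2.minAreaRect(pts); print(k.sum(),r); print(cv2.boxPoints(r).round(1))
```

```text
1689 ((-25.44782257080078, 253.17660522460938), (433.8530578613281, 143.97457885742188), 86.85433959960938)
[[-109.2   40.5]
 [  34.5   32.6]
 [  58.3  465.8]
 [ -85.4  473.7]]
```

View pics/s2.png

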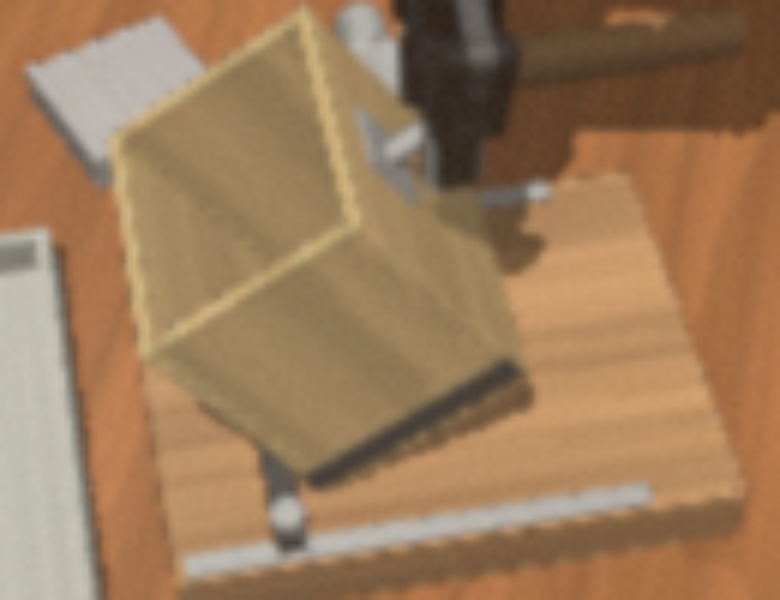

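The crop shows the crate tilted about 30°, with its toe corner near (310,485) beside the bar. I'll get its height from the depth.

```bash
cat > ang.py <<'E'
from h import *
def ang():
    p,d,P=cloud('side'); hsv=cv2.cvtColor(p,cv2.COLOR_RGB2HSV)
    Q=P*1000-[676.9,4.6,0]; X=Q[...,0]*.921+Q[...,1]*.389; Y=-Q[...,0]*.389+Q[...,1]*.921; Z=Q[...,2]
    k=(abs(Y-62)<6)&(Z>33)&(Z<190)&(X>-150)&(X<130)&(hsv[...,1]>60)&(hsv[...,0]>14)
    k=cv2.morphologyEx(k.astype(np.uint8),cv2.MORPH_OPEN,np.ones((3,3)))
    c,l,s,_=cv2.connectedComponentsWithStats(k); i=1+np.argmax(s[1:,4]); k=l==i
    r=cv2.minAreaRect(np.c_[X[k],Z[k]].astype(np.float32)); b=cv2.boxPoints(r)
    print('side wall',k.sum(),np.round(r[1],1),round(r[2],1),'Y',np.median(Y[k]).round(1)); print(b.round(1).tolist())
if __name__=='__main__': ang()
E
python3 ang.py
```

```text
side wall 1414 [119.2 103.1] 57.6 Y 62.4
[[-108.0, 87.69999694824219], [-20.899999618530273, 32.5], [42.900001525878906, 133.10000610351562], [-44.20000076293945, 188.3000030517578]]
```

Request:
{"op": "play_rows", "data": {"rows": [[[0,0,0],[0.5,0,0.9],1],[[0,0,0],[0.5,0,0.9],1],[[0,0,0],[0,0,0],1]]}}

```text
t: 11.8
tcp_pos: [0.5988, -0.0261, 0.1672]
tool_rot: [0.98, 0.198, -0.001, 0.0]
force: [-5.1, -1.7, 5.8]
finger_gap: 0.462
gripper_force: 32.0
```

```bash
python3 rel.py 0 0 0; python3 ang.py
```

```text
t 11.8 tcp [598.8 -26.1 167.2] yaw 22.84 zaxis [-0.001 -0.001 -1.   ] F [-5.1 -1.7  5.8] gap 0.462 q [-0.23  0.58  1.57 -0.    0.99  0.94]
shift [-541.5 -256.6  167.7]
rest x,y -83.9 2.1 gz 178.2 F along -5.32 0.4 M [-0.16  0.89 -0.01] grip 31.968984603881836
side wall 1426 [107.4 103. ] 56.8 Y 62.3
[[-101.4000015258789, 97.0], [-15.199999809265137, 40.5], [43.70000076293945, 130.39999389648438], [-42.5, 186.8000030517578]]
```

The bar answers firmly: a 0.3 mm move raised the force by 12 N. The crate is pivoting on it, so I'll carry on with this slight preload.

Request:
{"op": "play_rows", "data": {"rows": [[[0,0,0],[2.2,0,-1.3],1],[[0,0,0],[2.3,0,-1.2],1],[[0,0,0],[2.3,0,-1.2],1],[[0,0,0],[2.3,0,-1.1],1],[[0,0,0],[2.4,0,-1.1],1],[[0,0,0],[2.4,0,-1.0],1],[[0,0,0],[2.4,0,-1.0],1],[[0,0,0],[2.4,0,-1.0],1]]}}

```text
t: 12.52
tcp_pos: [0.6169, -0.018, 0.1738]
tool_rot: [0.98, 0.198, -0.0, -0.0]
force: [-0.4, -0.2, -6.6]
finger_gap: 0.457
gripper_force: 30.8
```

```bash
python3 rel.py 0 0 0; python3 ang.py
```

```text
t 12.52 tcp [616.9 -18.  173.8] yaw 22.81 zaxis [-0.     0.001 -1.   ] F [-0.4 -0.2 -6.6] gap 0.457 q [-0.21  0.59  1.51  0.    1.03  0.96]
shift [-561.7 -255.7  173.9]
rest x,y -64.1 2.5 gz 184.8 F along -0.42 -0.05 M [-0.08  0.15 -0.02] grip 30.84092080593109
side wall 1443 [107.2 101.7] 48.7 Y 62.6
[[-91.80000305175781, 108.0], [-15.399999618530273, 40.79999923706055], [55.400001525878906, 121.30000305175781], [-21.0, 188.5]]
```

Request:
{"op": "play_rows", "data": {"rows": [[[0,0,0],[0.3,0,0.7],1],[[0,0,0],[0.3,0,0.7],1],[[0,0,0],[0,0,0],1]]}}

```text
t: 12.82
tcp_pos: [0.617, -0.018, 0.1732]
tool_rot: [0.98, 0.198, -0.0, -0.0]
force: [-1.8, -1.1, -0.7]
finger_gap: 0.459
gripper_force: 31.4
```

```bash
python3 rel.py 0 0 0
python3 - <<'E'
from h import *
p,d,P=cloud('side'); cv2.imwrite('pics/s3.png',cv2.resize(p[130:230,190:320,::-1],None,fx=6,fy=6))
E
```

```text
t 12.82 tcp [617.  -18.  173.2] yaw 22.83 zaxis [-0.  0. -1.] F [-1.8 -1.1 -0.7] gap 0.459 q [-0.21  0.6   1.51  0.    1.03  0.96]
shift [-561.6 -255.9  173.5]
rest x,y -64.0 2.5 gz 184.2 F along -2.05 -0.35 M [-0.04  0.46  0.1 ] grip 31.413720846176147
```

View pics/s3.png

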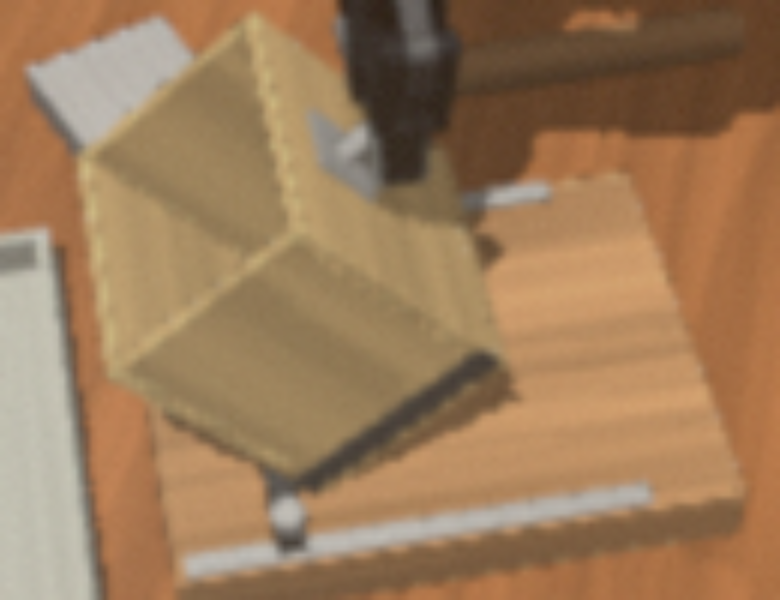

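The toe is still at the bar near (300,480), tilt is about 41°, and the bar is carrying load. I'll continue with slightly more inward bias.

Request:
{"op": "play_rows", "data": {"rows": [[[0,0,0],[2.4,0,-0.8],1],[[0,0,0],[2.5,0,-0.7],1],[[0,0,0],[2.5,0,-0.7],1],[[0,0,0],[2.5,0,-0.6],1],[[0,0,0],[2.5,0,-0.6],1],[[0,0,0],[2.5,0,-0.5],1],[[0,0,0],[2.5,0,-0.5],1],[[0,0,0],[2.5,0,-0.4],1]]}}

```text
t: 13.53
tcp_pos: [0.6361, -0.0103, 0.1788]
tool_rot: [0.98, 0.198, 0.0, 0.0]
force: [-4.2, -0.8, 6.4]
finger_gap: 0.461
gripper_force: 31.6
```

```bash
python3 rel.py 0 0 0; python3 ang.py
```

```text
t 13.53 tcp [636.1 -10.3 178.8] yaw 22.82 zaxis [ 0.001 -0.    -1.   ] F [-4.2 -0.8  6.4] gap 0.461 q [-0.19  0.61  1.46  0.    1.07  0.98]
shift [-582.4 -256.2  178.2]
rest x,y -43.4 2.2 gz 189.8 F along -4.23 0.89 M [-0.21  0.83 -0.02] grip 31.634420156478882
side wall 1455 [109.2 105. ] 44.1 Y 62.7
[[-83.9000015258789, 114.4000015258789], [-10.800000190734863, 39.0], [67.5999984741211, 115.0], [-5.5, 190.39999389648438]]
```

Request:
{"op": "play_rows", "data": {"rows": [[[0,0,0],[2.5,0,-0.5],1],[[0,0,0],[2.5,0,-0.5],1],[[0,0,0],[2.5,0,-0.4],1],[[0,0,0],[2.5,0,-0.4],1],[[0,0,0],[2.5,0,-0.4],1],[[0,0,0],[2.5,0,-0.3],1],[[0,0,0],[2.5,0,-0.3],1],[[0,0,0],[2.5,0,-0.2],1]]}}

```text
t: 14.25
tcp_pos: [0.6547, -0.0025, 0.1815]
tool_rot: [0.98, 0.198, 0.001, 0.0]
force: [-2.5, 0.1, 4.8]
finger_gap: 0.463
gripper_force: 31.2
```

```bash
python3 rel.py 0 0 0; python3 ang.py
```

```text
t 14.25 tcp [654.7  -2.5 181.5] yaw 22.81 zaxis [ 0.002  0.    -1.   ] F [-2.5  0.1  4.8] gap 0.463 q [-0.17  0.63  1.41  0.    1.1   1.  ]
shift [-602.8 -256.2  180.5]
rest x,y -23.2 2.1 gz 192.5 F along -2.29 1.08 M [-0.16  0.6  -0.03] grip 31.220253109931946
side wall 1473 [117.9 106.5] 37.0 Y 62.6
[[-81.80000305175781, 118.0], [-17.700000762939453, 33.0], [76.4000015258789, 104.0], [12.300000190734863, 189.0]]
```

Request:
{"op": "play_rows", "data": {"rows": [[[0,0,0],[2.5,0,-0.2],1],[[0,0,0],[2.5,0,-0.1],1],[[0,0,0],[2.5,0,-0.1],1],[[0,0,0],[2.5,0,0],1],[[0,0,0],[2.5,0,0],1],[[0,0,0],[2.5,0,0],1],[[0,0,0],[2.5,0,0.1],1],[[0,0,0],[2.5,0,0.1],1]]}}

```text
t: 14.97
tcp_pos: [0.6732, 0.0054, 0.1815]
tool_rot: [0.98, 0.198, 0.001, 0.0]
force: [-2.2, 1.1, 5.4]
finger_gap: 0.461
gripper_force: 30.9
```

```bash
python3 rel.py 0 0 0; python3 ang.py
```

```text
t 14.97 tcp [673.2   5.4 181.5] yaw 22.81 zaxis [ 0.002  0.    -1.   ] F [-2.2  1.1  5.4] gap 0.461 q [-0.16  0.65  1.36  0.    1.13  1.01]
shift [-622.9 -256.2  180.4]
rest x,y -3.1 2.1 gz 192.5 F along -1.6 1.88 M [-0.02  0.5   0.03] grip 30.917197465896606
side wall 1467 [120.6 101.6] 27.2 Y 62.5
[[-72.5999984741211, 125.69999694824219], [-26.100000381469727, 35.400001525878906], [81.0999984741211, 90.5999984741211], [34.599998474121094, 180.89999389648438]]
```

Request:
{"op": "play_rows", "data": {"rows": [[[0,0,0],[2.0,0,0.1],1],[[0,0,0],[2.0,0,0.2],1],[[0,0,0],[2.0,0,0.2],1],[[0,0,0],[2.0,0,0.2],1],[[0,0,0],[2.0,0,0.2],1],[[0,0,0],[2.0,0,0.3],1],[[0,0,0],[2.0,0,0.3],1],[[0,0,0],[2.0,0,0.3],1],[[0,0,0],[2.0,0,0.4],1],[[0,0,0],[2.0,0,0.4],1]]}}

```text
t: 15.85
tcp_pos: [0.6917, 0.0131, 0.1789]
tool_rot: [0.98, 0.198, 0.001, 0.0]
force: [-1.4, 0.8, 5.6]
finger_gap: 0.458
gripper_force: 30.9
```

```bash
python3 rel.py 0 0 0; python3 ang.py
```

```text
t 15.85 tcp [691.7  13.1 178.9] yaw 22.81 zaxis [ 0.002  0.    -1.   ] F [-1.4  0.8  5.6] gap 0.458 q [-0.14  0.68  1.31  0.    1.15  1.03]
shift [-643.1 -256.1  177.5]
rest x,y 17.0 2.1 gz 189.9 F along -0.99 1.28 M [0.15 0.36 0.06] grip 30.868442058563232
side wall 1441 [109.7 102.9] 19.6 Y 62.6
[[-51.400001525878906, 136.1999969482422], [-16.799999237060547, 39.29999923706055], [86.5, 76.0999984741211], [51.900001525878906, 173.0]]
```

Request:
{"op": "play_rows", "data": {"rows": [[[0,0,0],[2.0,0,0.4],1],[[0,0,0],[2.0,0,0.4],1],[[0,0,0],[2.0,0,0.4],1],[[0,0,0],[2.0,0,0.5],1],[[0,0,0],[2.0,0,0.5],1],[[0,0,0],[1.9,0,0.5],1],[[0,0,0],[1.9,0,0.5],1],[[0,0,0],[1.9,0,0.6],1],[[0,0,0],[1.9,0,0.6],1],[[0,0,0],[1.9,0,0.6],1]]}}

```text
t: 16.73
tcp_pos: [0.7097, 0.0207, 0.1738]
tool_rot: [0.98, 0.198, 0.001, 0.0]
force: [-1.2, 1.6, 5.0]
finger_gap: 0.46
gripper_force: 31.0
```

```bash
python3 rel.py 0 0 0; python3 ang.py
```

```text
t 16.73 tcp [709.7  20.7 173.8] yaw 22.82 zaxis [ 0.002  0.    -1.   ] F [-1.2  1.6  5. ] gap 0.46 q [-0.13  0.71  1.26  0.    1.17  1.04]
shift [-662.5 -256.1  172.4]
rest x,y 36.5 2.1 gz 184.8 F along -0.47 1.95 M [ 0.17  0.3  -0.07] grip 30.955731868743896
side wall 1478 [121.2 105.1] 12.1 Y 62.6
[[-50.29999923706055, 138.8000030517578], [-28.200000762939453, 36.099998474121094], [90.30000305175781, 61.5], [68.19999694824219, 164.3000030517578]]
```

Request:
{"op": "play_rows", "data": {"rows": [[[0,0,0],[1.7,0,0.6],1],[[0,0,0],[1.7,0,0.6],1],[[0,0,0],[1.7,0,0.6],1],[[0,0,0],[1.7,0,0.6],1],[[0,0,0],[1.6,0,0.6],1],[[0,0,0],[1.6,0,0.7],1],[[0,0,0],[1.6,0,0.7],1],[[0,0,0],[1.6,0,0.7],1],[[0,0,0],[1.6,0,0.7],1],[[0,0,0],[1.6,0,0.7],1],[[0,0,0],[1.6,0,0.8],1]]}}

```text
t: 17.7
tcp_pos: [0.7262, 0.0278, 0.1665]
tool_rot: [0.98, 0.198, 0.001, -0.0]
force: [-0.6, 3.1, 5.1]
finger_gap: 0.462
gripper_force: 31.3
```

```bash
python3 rel.py 0 0 0; python3 ang.py; cp h.py h.py; python3 chk.py >/dev/null
```

```text
t 17.7 tcp [726.2  27.8 166.5] yaw 22.82 zaxis [ 0.002  0.    -1.   ] F [-0.6  3.1  5.1] gap 0.462 q [-0.12  0.74  1.21  0.    1.19  1.06]
shift [-680.4 -256.1  165.2]
rest x,y 54.4 2.2 gz 177.5 F along 0.66 3.06 M [ 0.27  0.16 -0.02] grip 31.322568655014038
side wall 1478 [119.5 104.7] 4.1 Y 62.6
[[-36.70000076293945, 143.0], [-29.100000381469727, 38.5], [90.0999984741211, 47.20000076293945], [82.5, 151.60000610351562]]cp: 'h.py' and 'h.py' are the same file
```

View pics/s_last.png

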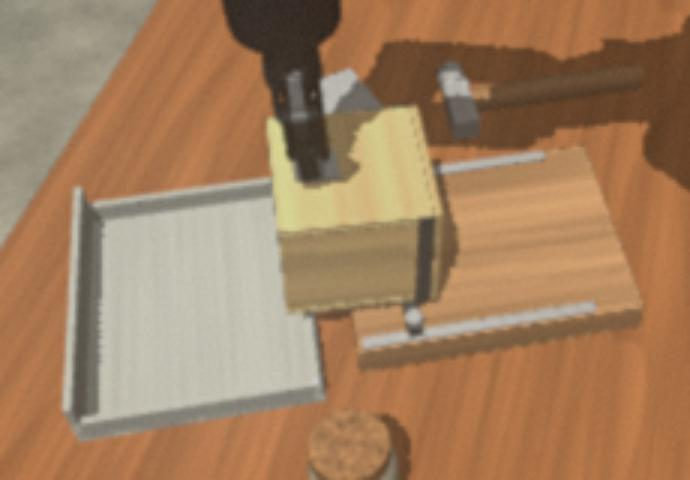

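The crate now stands at about 87° on the bar, and no punches are in the tray yet. I'll lay it down slowly from here.

Request:
{"op": "play_rows", "data": {"rows": [[[0,0,0],[1.1,0,0.6],1],[[0,0,0],[1.1,0,0.6],1],[[0,0,0],[1.1,0,0.6],1],[[0,0,0],[1.1,0,0.6],1],[[0,0,0],[1.1,0,0.6],1],[[0,0,0],[1.1,0,0.6],1],[[0,0,0],[1.1,0,0.6],1],[[0,0,0],[1.1,0,0.6],1],[[0,0,0],[1.1,0,0.6],1],[[0,0,0],[1.1,0,0.6],1],[[0,0,0],[1.1,0,0.6],1],[[0,0,0],[1.1,0,0.7],1]]}}

```text
t: 18.85
tcp_pos: [0.7386, 0.033, 0.1595]
tool_rot: [0.98, 0.198, 0.001, -0.0]
force: [0.8, 2.4, 5.3]
finger_gap: 0.464
gripper_force: 31.8
```

```bash
python3 rel.py 0 0 0; python3 ang.py
```

```text
t 18.85 tcp [738.6  33.  159.5] yaw 22.82 zaxis [ 0.002  0.001 -1.   ] F [0.8 2.4 5.3] gap 0.464 q [-0.11  0.77  1.18  0.    1.19  1.07]
shift [-694.  -256.   157.6]
rest x,y 67.8 2.2 gz 170.5 F along 1.64 1.91 M [ 0.36  0.14 -0.03] grip 31.8153977394104
side wall 1460 [102.4 118.8] 88.1 Y 62.7
[[-29.600000381469727, 43.5], [89.19999694824219, 39.5], [92.69999694824219, 141.8000030517578], [-26.100000381469727, 145.8000030517578]]
```

Request:
{"op": "play_rows", "data": {"rows": [[[0,0,0],[1.1,0,0.7],1],[[0,0,0],[1.1,0,0.7],1],[[0,0,0],[1.0,0,0.7],1],[[0,0,0],[1.0,0,0.7],1],[[0,0,0],[1.0,0,0.7],1],[[0,0,0],[1.0,0,0.7],1],[[0,0,0],[1.0,0,0.7],1],[[0,0,0],[1.0,0,0.7],1],[[0,0,0],[1.0,0,0.7],1],[[0,0,0],[1.0,0,0.7],1]]}}

```text
t: 19.73
tcp_pos: [0.7494, 0.0373, 0.1535]
tool_rot: [0.98, 0.198, 0.003, 0.0]
force: [1.8, 3.4, 8.5]
finger_gap: 0.456
gripper_force: 34.0
```

```bash
python3 rel.py 0 0 0; python3 ang.py
```

```text
t 19.73 tcp [749.4  37.3 153.5] yaw 22.82 zaxis [ 0.006  0.001 -1.   ] F [1.8 3.4 8.5] gap 0.456 q [-0.1   0.79  1.15  0.    1.2   1.07]
shift [-706.1 -256.6  148.7]
rest x,y 79.5 1.9 gz 164.5 F along 3.01 2.4 M [ 0.48 -0.08 -0.01] grip 34.02736723423004
side wall 1469 [104.2 118.6] 83.3 Y 62.5
[[-28.700000762939453, 43.400001525878906], [89.0999984741211, 29.600000381469727], [101.19999694824219, 133.10000610351562], [-16.600000381469727, 146.89999389648438]]
```

Request:
{"op": "play_rows", "data": {"rows": [[[0,0,0],[0.9,0,0.5],1],[[0,0,0],[0.9,0,0.5],1],[[0,0,0],[0.9,0,0.5],1],[[0,0,0],[0.9,0,0.6],1],[[0,0,0],[0.9,0,0.6],1],[[0,0,0],[0.9,0,0.6],1],[[0,0,0],[0,0,0],1]]}}

```text
t: 20.37
tcp_pos: [0.7543, 0.0393, 0.1499]
tool_rot: [0.98, 0.198, 0.003, 0.0]
force: [1.2, 2.3, 6.6]
finger_gap: 0.456
gripper_force: 34.3
```

```bash
python3 rel.py 0 0 0; python3 ang.py
```

```text
t 20.37 tcp [754.3  39.3 149.9] yaw 22.82 zaxis [ 0.006  0.001 -1.   ] F [1.2 2.3 6.6] gap 0.456 q [-0.1   0.8   1.14  0.    1.2   1.08]
shift [-711.3 -256.6  145.3]
rest x,y 84.8 1.9 gz 160.9 F along 1.95 1.65 M [ 0.33 -0.07 -0.05] grip 34.28358972072601
side wall 1326 [102.8 103.8] 80.6 Y 62.5
[[-14.600000381469727, 43.0], [87.9000015258789, 26.100000381469727], [104.5999984741211, 127.5], [2.200000047683716, 144.39999389648438]]
```

Request:
{"op": "play_rows", "data": {"rows": [[[0,0,0],[0.8,0,0.5],1],[[0,0,0],[0.8,0,0.5],1],[[0,0,0],[0.8,0,0.5],1],[[0,0,0],[0.8,0,0.5],1],[[0,0,0],[0.8,0,0.6],1],[[0,0,0],[0.8,0,0.6],1],[[0,0,0],[0,0,0],1]]}}

```text
t: 21.0
tcp_pos: [0.7585, 0.0411, 0.1465]
tool_rot: [0.98, 0.198, 0.003, 0.0]
force: [1.1, 3.4, 5.8]
finger_gap: 0.463
gripper_force: 34.5
```

```bash
python3 rel.py 0 0 0; python3 ang.py; python3 chk.py >/dev/null
```

```text
t 21.0 tcp [758.5  41.1 146.5] yaw 22.82 zaxis [ 0.005  0.001 -1.   ] F [1.1 3.4 5.8] gap 0.463 q [-0.09  0.81  1.13  0.    1.2   1.08]
shift [-715.9 -256.4  142.3]
rest x,y 89.4 1.9 gz 157.5 F along 2.3 2.69 M [ 0.32 -0.02 -0.03] grip 34.51504647731781
side wall 1441 [104.2 119.2] 78.4 Y 62.5
[[-29.0, 46.099998474121094], [87.80000305175781, 22.200000762939453], [108.69999694824219, 124.30000305175781], [-8.100000381469727, 148.3000030517578]]
```

View pics/s_last.png

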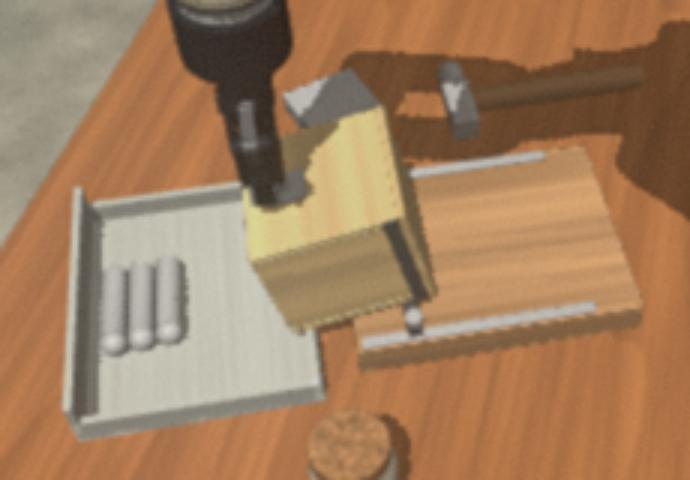

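All three punches lie in the tray at about (115–170, 260–350), and the crate is at about 101.6°, just short of the tray wall. I'll make the last small lowering while watching the force.

Request:
{"op": "play_rows", "data": {"rows": [[[0,0,0],[0.6,0,0.5],1],[[0,0,0],[0.6,0,0.5],1],[[0,0,0],[0.6,0,0.5],1],[[0,0,0],[0,0,0],1]]}}

```text
t: 21.48
tcp_pos: [0.7601, 0.0418, 0.1451]
tool_rot: [0.98, 0.198, 0.003, 0.0]
force: [2.1, 3.2, 6.4]
finger_gap: 0.456
gripper_force: 34.6
```

Request:
{"op": "play_rows", "data": {"rows": [[[0,0,0],[0.6,0,0.5],1],[[0,0,0],[0.6,0,0.5],1],[[0,0,0],[0.6,0,0.5],1],[[0,0,0],[0,0,0],1]]}}

```text
t: 21.82
tcp_pos: [0.7607, 0.042, 0.1448]
tool_rot: [0.98, 0.198, 0.001, 0.0]
force: [-1.7, 1.5, 11.6]
finger_gap: 0.457
gripper_force: 35.1
```

```bash
python3 rel.py 0 0 0; python3 ang.py
```

```text
t 21.82 tcp [760.7  42.  144.8] yaw 22.83 zaxis [ 0.003 -0.    -1.   ] F [-1.7  1.5 11.6] gap 0.457 q [-0.09  0.81  1.12  0.    1.21  1.08]
shift [-717.7 -256.6  142.7]
rest x,y 91.7 1.9 gz 155.8 F along -0.97 2.01 M [ 0.16  0.6  -0.05] grip 35.06735444068909
side wall 1307 [105.1 105.9] 78.9 Y 62.5
[[-14.600000381469727, 41.20000076293945], [89.4000015258789, 20.799999237060547], [109.69999694824219, 123.80000305175781], [5.699999809265137, 144.3000030517578]]
```

The crate is seated: motion stopped and the force rose. I'll relax the preload, open slowly, then retreat straight up.

Request:
{"op": "play_rows", "data": {"rows": [[[0,0,0],[-0.5,0,-0.5],1],[[0,0,0],[-0.3,0,-0.5],1],[[0,0,0],[0,0,-0.3],1],[[0,0,0],[0,0,0],1],[[0,0,0],[0,0,0],0.5],[[0,0,0],[0,0,0],0.4],[[0,0,0],[0,0,0],0.3],[[0,0,0],[0,0,0],0.2],[[0,0,0],[0,0,0],0.1],[[0,0,0],[0,0,0],0],[[0,0,0],[0,0,0],0],[[0,0,0],[0,0,0],0]], "grip_force": 20}}

```text
t: 22.87
tcp_pos: [0.7589, 0.0415, 0.1436]
tool_rot: [0.98, 0.198, -0.0, 0.0]
force: [-0.5, 0.1, 0.3]
finger_gap: 1.0
gripper_force: 0.0
```

```bash
python3 rel.py 0 0 0; python3 ang.py
```

```text
t 22.87 tcp [758.9  41.5 143.6] yaw 22.82 zaxis [-0. -0. -1.] F [-0.5  0.1  0.3] gap 1.0 q [-0.09  0.81  1.12 -0.    1.21  1.08]
shift [-715.6 -256.1  143.6]
rest x,y 89.9 2.0 gz 154.6 F along -0.41 0.3 M [0.01 0.   0.01] grip 0.0
side wall 1405 [103.8 119. ] 77.4 Y 62.5
[[-28.5, 47.5], [87.5999984741211, 21.5], [110.30000305175781, 122.69999694824219], [-5.800000190734863, 148.8000030517578]]
```

Request:
{"op": "play_rows", "data": {"rows": [[[0,0,0],[0,0,-4],0],[[0,0,0],[0,0,-8],0],[[0,0,0],[0,0,-12],0],[[0,0,0],[0,0,-15],0],[[0,0,0],[0,0,-20],0],[[0,0,0],[0,0,-20],0],[[0,0,0],[0,0,-20],0],[[0,0,0],[0,0,-15],0],[[0,0,0],[0,0,-8],0],[[0,0,0],[0,0,0],0],[[0,0,0],[0,0,0],0],[[0,0,0],[0,0,0],0]]}}

```text
t: 23.92
tcp_pos: [0.7582, 0.0416, 0.2646]
tool_rot: [0.98, 0.198, -0.001, -0.0]
force: [0.0, 0.1, 0.2]
finger_gap: 0.999
gripper_force: 0.0
```

```bash
python3 ang.py; python3 chk.py; cp pics/s_last.png pics/s_final.png
```

```text
side wall 1420 [104.5 118.8] 77.4 Y 62.4
[[-28.899999618530273, 45.79999923706055], [87.0999984741211, 20.0], [109.9000015258789, 122.0], [-6.099999904632568, 147.89999389648438]]
t 23.97 tcp [758.1  41.5 264.1] yaw 22.82 zaxis [-0.003  0.    -1.   ] F [ 0.3 -0.6 -0.5] gap 1.003 q [-0.09  0.7   1.01 -0.    1.43  1.08]
shift [-714.2 -255.3  266.3]
rest x,y 89.1 2.5 gz 275.1 F along 0.02 -0.62 M [-0.01  0.03 -0.02] grip 0.0
```

View pics/s_final.png

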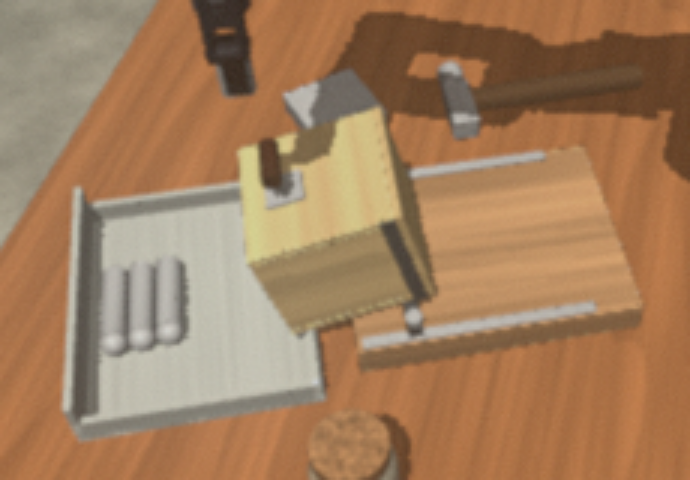

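The crate lies at about 102.6° on the bar and tray wall. The punches are in the tray at about (115–170, 260–350), the bystanders look unmoved and the gripper is clear.

```bash
python3 -c "from station import *; print(sign_off())"
```

```text
the job is handed in; nothing more can be done
None
```

Job handed in at about 24 s: the crate was slid to the stop bar, felt at about 7 N, and tipped over it to about 102.6°. It now rests on the bar and tray wall with all three punches in the tray, and the jar, hammer and block look undisturbed; between about 20° and 41° of tilt the handle briefly carried nearly the crate's full weight, and I pressed it back firmly onto the bar each time I checked.

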